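Free the packing jig's slide and square up a carton

ROBOT

A 6-joint arm with a two-finger parallel gripper is mounted at the origin on the work surface. World frame = base frame: x ahead of the robot, y to its left, z up, the work surface at z = 0. Lengths are in m, angles in rad, forces in N, time in s.
With the tool pointing down it reaches from about 0.375 to 0.825 m from the base axis. Payload 5.5 kg.
Tool frame: the origin (TCP) lies midway between the tips of the shut fingers; the grasp point (between the pads) lies 19 mm behind it; z points along the fingers, y is the line along which they close (so a half turn about z gives the same grasp; the last joint's range is limited). The gripper opens to 85 mm and grips with 20 to 120 N. Pads are 22 mm wide; open, the fingers measure 114 mm over their backs; the gripper's body (76 mm by 85 mm) begins 54 mm behind the grasp point. The pads swing forward as they close: fully open they stand 13 mm farther back than shut.
Start: joints at [1.193, 0.314, -0.047, 1.21, 0, 1.571], TCP at [0.221, 0.558, 0.231] pointing down, gripper open.
Joint ranges: [-2.67, 2.67], [-0.69, 1.73], [-1.03, 1.25], [-2.08, 2.16], [-1.42, 1.45], [-3.14, 3.14]. Speed limits (rad/s): [2.39, 2.39, 3.01, 3.14, 3.14, 3.14].

INTERFACE

Orientations are given as a unit quaternion [x, y, z, w].
In Python, from station import arm gives the robot as it stands. Calls block until the motion is done:
- arm.reach(position, orientation): joint-space move of the TCP to a pose.
- arm.movel(position, feed=0.15, frame=None, force_limit=None): straight line of the TCP; frame=None keeps the orientation; feed is the mean speed in m/s. With force_limit (N) it stops when the force on the tool has changed by that much, and returns True; else False.
- arm.move_j(angles): joint-space move.
- arm.let_go() and arm.clamp(grasp_force=None): open the fingers fully, or close them until they stop; grasp_force is the grip in N (None keeps the last).
- arm.wait(seconds).
- arm.ik(position, orientation): joint angles nearest the present ones, or None.
- arm.capture(name): name is "scene" or "top" or "wrist"; returns the picture (384x512x3 uint8, red, green, blue); there is no depth.
- arm.camera_model(name): a dict with "mtx" (3x3 intrinsics, pixels), "rvec" (rotation vector, rad) and "tvec" (3), from world to camera coordinates, as OpenCV has them; the wrist camera has in their place "T_tool_cam" (4x4, takes a point from camera to tool coordinates, whose origin is the TCP and whose axes are the flange's). Camera axes: x right, y down, z forward; pixel columns grow to the right and rows downward; lengths in m; the calibration is good to about 2 mm. A picture is of the moment at which its call begins: read the wrist's pose just before it. camera_model takes no time and is no camera call.
A pose or a line that the arm cannot do raises arm.Unreachable and nothing moves.
- arm.job_done(): hands the job in; it is judged then, once.
Trained networks look in the newest picture that a camera, given by its name, has taken for a name from the list of things; names that differ only in an ending like _2 or _b are one class to them, and where a whole thing is asked for, a point or a joint stands for the part that bears it (a point fixed in the world has none). Each returns a list of dicts, best first, with "conf" (0 to 1); they miss things now and then, are a little off and sometimes report something else, mostly with a low value. They report only what shows in the picture. A call takes as long as a camera call. They do not tell look-alikes from the thing itself.
- arm.spot_in(target, camera): "bbox" ([left, top, right, bottom] in pixels, round what is visible of it).
- arm.regions_of(target, camera): "mask" (384x512 bool, what is visible of it) and "bbox" ([left, top, right, bottom] in pixels, round what is visible of it).
- arm.pinpoint(target, camera): "centre" ([column, row] in pixels: a listed point, or the origin of a listed thing).
Readings, each from a call of its own:
- arm.read_t(): time.
- arm.read_joints(): joint angles.
- arm.read_joint_vel(): joint speeds.
- arm.read_tau(): joint torques, N m.
- arm.read_eef_pos(): TCP position.
- arm.read_tool_rot(): TCP orientation.
- arm.read_wrist_force(): force on the tool from outside, world axes, zero at the start.
- arm.read_moment(): the same for the moment, N m.
- arm.read_opening(): finger opening in m.
- arm.read_finger_force(): force on a finger pad.
Only numpy, scipy, OpenCV 4.12 (cv2) and the standard library are available. Lean on these libraries where they do the work, as an engineer would, in place of code of your own. Each camera call takes 0.05 s, during which the arm holds its last target. There are 200 camera calls.

TASK

Free the blue packing jig's slide: pull its red sprung index plunger up, twist it clockwise (seen from above) into its rest notch and let go, so that it stays up by itself. Then push the slide by its yellow handle until the carton is squared and lightly held between the slide and the rubber pad, without crushing it; do not handle the carton itself, do not strain the plunger, leave the other things alone and let go of everything.

Things in the scene. Friction and masses are not known exactly. Their poses are not given: they have to be found in the camera images.
- jig: Packing jig: fixed grey base plate 180 x 440 x 12 mm with a steel slide bar, a blue plunger bracket at its -y end and a blue fence at its +y end. Origin: centre of the plate's underside, on the table. Its y axis is the way the slide is pushed (from the bracket towards the fence), z up. The plunger axis stands at x = 0, y = -150 mm in this frame.
- bracket: Blue bridge over the slide bar, fixed on the jig, carrying the plunger's collar (42 mm across, top 82 to 92 mm above the table). In the collar: the end stop of the pull, a brass ledge with the rest notch, a wall past the notch. The collar's height (10 mm range) and angle (0.16 rad range) differ each time and are not measured. Origin: on the plunger axis, on the base plate.
- knob_grip (a point): Red T-knob of the index plunger, 42 mm long (point x), 11 mm thick (point y), 32 mm high, on the upright plunger axis. The point is in its middle, 11 mm under its top, the height to grip: 119 mm above the table while the plunger is down (knob underside 98 mm). Take it from above, fingers closing on the 11 mm thickness. The point rises and turns with the knob.
- plunger_lift (a joint): Height of the plunger, m: 0 = down, its pin in the slide's hole (12 mm deep). A spring pulls it down with 6 to 12 N (weight included). It comes against its end stop somewhere between 0.022 and 0.034; resting in the notch it reads 0.015 to 0.027. Strained above about 40 N on the end stop, ledge or wall.
- plunger_turn (a joint): Turn of the plunger, rad, growing clockwise seen from above; starts within 0.08 of 0. Passes 0.3 only when lifted over the lip, 3 mm above the notch's floor and 4 mm below the end stop: turn it 1 mm under that. A wall past the notch stops it between 1.1 and 1.4 (0.3 N m there is enough). Let down at the wall it drops into the notch; let down too early it rests on the lip.
- slide_grip (a point): Yellow upright handle on the slide, 16 mm (jig x) by 20 mm (jig y), its top 103 mm above the table and its underside 53 mm; the point is on its axis, 15 mm below its top. It stands 55 mm behind (jig -y) the face of the slide's blue pusher plate, which is 100 mm wide and reaches 75 mm above the table. Its axes are as the jig's.
- slide (a joint): Travel of the slide along the jig's y axis, m; 0 at the start, at most 0.075. Locked while the plunger is down. Free, it drags with about 8 N (some 10 N with the carton in front of it) and stays where it is left.
- carton_mid (a point): Centre of the brown carton, 120 (its x) x 100 (its y) x 70 mm, 0.25 to 0.5 kg, standing loose and a little askew on the base plate between the pusher plate and the fence's pad. It dents above about 25 N.
- fence: Blue fence plate across the jig, 77 mm high above the table; origin at the foot of the middle of its face, which looks to the jig's -y. Before it stands a black rubber pad, 84 x 44 mm, its front 23 to 44 mm from the fence's face: set differently each time, not measured. The pad gives way at 5 N per mm, 7 mm at most. The carton must end against this pad.
- tape_roll: Bystander on the jig's plate: roll of brown tape, 48 mm across, 24 mm high; origin under its centre.
- highlighter: Bystander on the jig's plate: green pen 85 mm long, 13 mm high; origin under its centre.
- stapler: Bystander: red and black stapler 150 mm long; origin under its centre.
- mug: Bystander: blue mug 80 mm across, 95 mm high; origin under its centre.
- small_box: Bystander: small brown box 90 x 70 x 50 mm; origin under its centre.
- glue_tin: Bystander: tin 60 mm across, 85 mm high; origin under its centre.
- hole_punch: Bystander: grey and black hole punch 110 mm long; origin under its centre.
There are look-alikes about, which are no part of the job. Leave any green or turquoise look-alike of the part that bears carton_mid alone.

How it is judged:
On the way:
1. the plunger rests retracted in its notch, let go, before the slide is pushed (value of joint plunger_lift above 0.0145 m and value of joint plunger_turn above 0.93 rad and contact force between the fingers and plunger_turn below 0.1 N and value of joint slide below 0.005 m), for 0.3 s.
At the end, for the whole second after the job is handed in: The plunger stays up by itself in its rest notch (turn above 0.93 rad, lift above 14.5 mm), the carton is square to the jig within 0.04 rad, at rest and held between the pusher plate and the rubber pad with more than 1 N on either side, and everything is let go (value of joint plunger_lift above 0.0145 m and value of joint plunger_turn above 0.93 rad and contact force between slide and carton above 1 N and contact force between carton and fence above 1 N and angle between the y axis of carton_mid and the y axis of jig, either way round below 0.04 rad and linear speed of carton below 0.01 m/s); the robot touches nothing.
It fails at once if the carton is pressed with more than 25 N (contact force between any of slide, fence and carton above 25 N).
It fails at once if the plunger is strained with more than 40 N against its end stop, ledge or wall (contact force between plunger_turn and bracket above 40 N).
It fails at once if the locked slide is forced against the plunger's pin with more than 25 N (contact force between plunger_lift and slide above 25 N).
It fails at once if the robot handles the carton (contact force between any of the fingers, the arm and carton above 1 N).
It fails at once if a bystander is moved by more than 20 mm (distance of any of tape_roll, highlighter, stapler, mug, small_box, glue_tin, hole_punch from where it was at the start of the episode above 0.02 m).
It also fails if it takes over 72 s, if anything falls off the work surface, if the arm or the gripper's body presses on something with over 40 N, if the wrist force passes 120 N, or if a joint passes its speed limit or range.

## Working session

There is one attempt and no reset: what is moved stays moved. The work goes in short steps, each a Python script; the robot and the scene stay as the last script left them, time stands still between calls to the robot, and variables do not carry over. Pictures are saved under pics/ and viewed, at most 10 in all, crops included, and the job is handed in when it is done.

```bash
mkdir -p pics; ls
python3 - <<'E'
from station import arm
import cv2
for c in ("top","scene"):
    im=arm.capture(c); cv2.imwrite(f"pics/{c}0.png",im[:,:,::-1])
    for n in ("knob_grip","slide_grip","carton_mid","jig","fence","bracket"):
        try: print(c,n,[(([round(float(v)) for v in d["centre"]]),round(d["conf"],2)) for d in arm.pinpoint(n,c)][:3])
        except Exception as e: print(n,e)
    m=arm.camera_model(c); print({k:__import__('numpy').round(v,3).tolist() for k,v in m.items()})
print(arm.read_t())
E
```

```text
pics
top knob_grip [([277, 207], 0.5)]
top slide_grip [([241, 199], 0.96), ([278, 206], 0.48)]
top carton_mid [([138, 282], 0.86), ([202, 190], 0.67), ([283, 112], 0.62)]
top jig [([231, 197], 0.73)]
top fence [([168, 181], 0.59), ([240, 198], 0.57)]
top bracket [([273, 214], 0.74)]
{'mtx': [[493.789, 0.0, 252.297], [0.0, 493.789, 195.441], [0.0, 0.0, 1.0]], 'rvec': [2.139, -2.155, 0.179], 'tvec': [0.005, 0.57, 1.47]}
scene knob_grip [([264, 185], 0.65), ([234, 177], 0.54)]
scene slide_grip [([264, 186], 0.63)]
scene carton_mid [([320, 133], 0.92), ([303, 190], 0.82), ([262, 284], 0.62)]
scene jig [([283, 203], 0.77)]
scene fence [([339, 195], 0.61)]
scene bracket [([233, 203], 0.9)]
{'mtx': [[412.816, 0.0, 256.292], [0.0, 412.816, 188.804], [0.0, 0.0, 1.0]], 'rvec': [1.956, 1.332, -0.638], 'tvec': [-0.198, -0.272, 1.659]}
0.7
```

Run:
```python
import cv2
a=cv2.imread("pics/top0.png")[90:320,90:350]; cv2.imwrite("pics/topc.png",cv2.resize(a,None,fx=2.6,fy=2.6,interpolation=cv2.INTER_CUBIC))
```

```text
(no output)
```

View pics/topc.png

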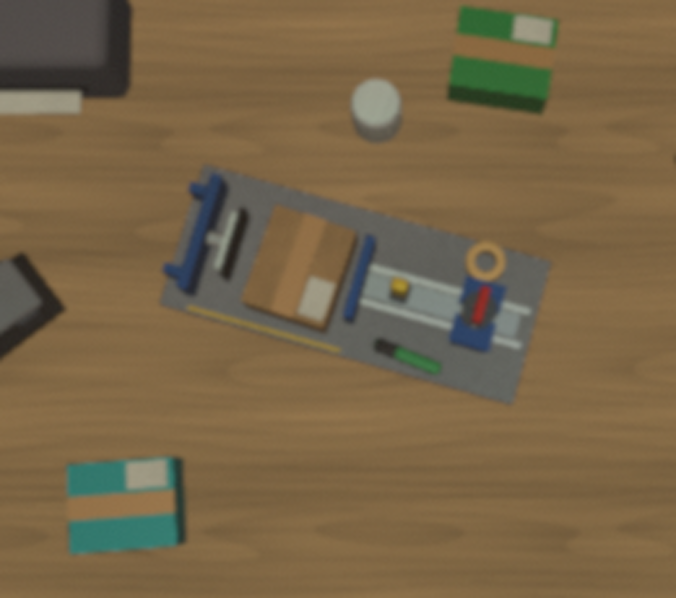

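View pics/scene0.png

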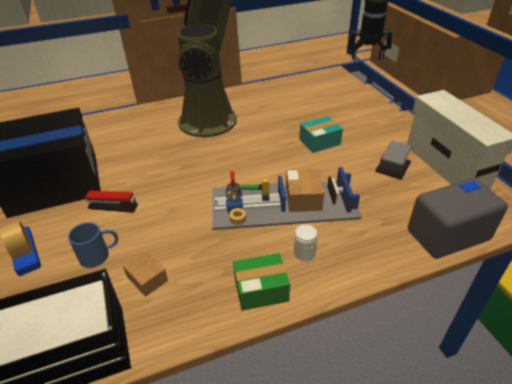

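The top view shows the jig with its plate corners (crop px) at about (205,165), (550,262), (512,403) and (162,303). The knob is at (481,306), the handle at (400,288) and the carton at (302,267); the green and turquoise boxes are look-alikes. Next I'll fit the jig pose.

```bash
cat > h.py <<'E'
from station import arm
import numpy as np, cv2
from scipy.spatial.transform import Rotation as R
from scipy.optimize import least_squares
def world(px,z,c="top"):
    m=arm.camera_model(c); K=np.array(m["mtx"]); Rm=cv2.Rodrigues(np.array(m["rvec"],float))[0]; t=np.array(m["tvec"],float)
    d=Rm.T@np.linalg.inv(K)@np.array([px[0],px[1],1.]); o=-Rm.T@t
    return o+d*(z-o[2])/d[2]
def proj(P,c="top"):
    m=arm.camera_model(c); return cv2.projectPoints(np.array(P,float).reshape(-1,3),np.array(m["rvec"],float),np.array(m["tvec"],float),np.array(m["mtx"]),None)[0].reshape(-1,2)
def wristproj(P,pos,quat):
    m=arm.camera_model("wrist"); T=np.eye(4); T[:3,:3]=R.from_quat(quat).as_matrix(); T[:3,3]=pos
    C=np.linalg.inv(T@np.array(m["T_tool_cam"])); return cv2.projectPoints(np.array(P,float).reshape(-1,3),cv2.Rodrigues(C[:3,:3])[0],C[:3,3],np.array(m["mtx"]),None)[0].reshape(-1,2)
def down(a):  # tool pointing down, tool y axis along world heading a
    y=np.array([np.cos(a),np.sin(a),0]); z=np.array([0,0,-1.]); return R.from_matrix(np.c_[np.cross(y,z),y,z]).as_quat()
E
python3 - <<'E'
from h import *
cr=np.array([(205,165),(550,262),(512,403),(162,303)])/2.6+90
W=np.array([world(p,.012)[:2] for p in cr]); print(W.round(3))
best=None
for L in ([(1,1),(1,-1),(-1,-1),(-1,1)],[(-1,1),(-1,-1),(1,-1),(1,1)]):
    B=np.array(L)*[.09,.22]; 
    f=lambda q:((B@np.array([[np.cos(q[2]),np.sin(q[2])],[-np.sin(q[2]),np.cos(q[2])]])+q[:2])-W).ravel()
    for a0 in (0,1.5,3,4.5):
        s=least_squares(f,[*W.mean(0),a0])
        if best is None or s.cost<best.cost: best=s
x,y,a=best.x; print(best.x,best.cost,f(best.x) is not None)
J=lambda p:np.array([x+np.cos(a)*p[0]-np.sin(a)*p[1],y+np.sin(a)*p[0]+np.cos(a)*p[1],p[2]])
print("knob pred",J([0,-.15,0]),"meas",world(np.array([481,306])/2.6+90,.13))
h=world(np.array([400,285])/2.6+90,.103);print("handle",h, np.array([[np.cos(a),np.sin(a)],[-np.sin(a),np.cos(a)]])@(h[:2]-[x,y]))
k=J([0,-.15,0])
for b in (a+np.pi/2,a-np.pi/2):
  for tw in (0,-1.0,-1.45):
    for zz in(.1,.17,.27):
      q=arm.ik([k[0],k[1],zz],down(b+tw)); print(b,tw,zz,None if q is None else np.round(q,2))
hx=[h[0],h[1],.069]
for b in (a,a+np.pi): print(arm.ik(hx,down(b)))
E
```

```text
[[ 0.711  0.264]
 [ 0.589 -0.154]
 [ 0.419 -0.105]
 [ 0.542  0.312]]
[0.56535944 0.07909058 5.99836992] 1.9916757872958008e-05 True
knob pred [ 0.5232124  -0.06486645  0.        ] meas [ 0.52050016 -0.062979    0.13      ]
handle [0.54856989 0.026696   0.103     ] [-0.00139132 -0.05500132]
7.5691662445165155 0 0.1 [-0.12  0.27 -0.42  0.88  0.    0.16]
7.5691662445165155 0 0.17 [-0.12  0.21 -0.32  1.04  0.    0.16]
7.5691662445165155 0 0.27 [-0.12  0.16 -0.15  1.26  0.    0.16]
7.5691662445165155 -1.0 0.1 [-0.12  0.27 -0.42  0.88  0.    1.16]
7.5691662445165155 -1.0 0.17 [-0.12  0.21 -0.32  1.04  0.    1.16]
7.5691662445165155 -1.0 0.27 [-0.12  0.16 -0.15  1.26  0.    1.16]
7.5691662445165155 -1.45 0.1 [-0.12  0.27 -0.42  0.88  0.    1.61]
7.5691662445165155 -1.45 0.17 [-0.12  0.21 -0.32  1.04  0.    1.61]
7.5691662445165155 -1.45 0.27 [-0.12  0.16 -0.15  1.26  0.    1.61]
4.427573590926722 0 0.1 [-0.12  0.27 -0.42  0.88  0.   -2.98]
4.427573590926722 0 0.17 [-0.12  0.21 -0.32  1.04  0.   -2.98]
4.427573590926722 0 0.27 [-0.12  0.16 -0.15  1.26  0.   -2.98]
4.427573590926722 -1.0 0.1 [-0.12  0.27 -0.42  0.88  0.   -1.98]
4.427573590926722 -1.0 0.17 [-0.12  0.21 -0.32  1.04  0.   -1.98]
4.427573590926722 -1.0 0.27 [-0.12  0.16 -0.15  1.26  0.   -1.98]
4.427573590926722 -1.45 0.1 [-0.12  0.27 -0.42  0.88  0.   -1.53]
4.427573590926722 -1.45 0.17 [-0.12  0.21 -0.32  1.04  0.   -1.53]
4.427573590926722 -1.45 0.27 [-0.12  0.16 -0.15  1.26  0.   -1.53]
[ 0.04862635  0.3389971  -0.40468576  0.82711346  0.          1.90423807]
[ 0.04862635  0.3389971  -0.40468576  0.82711346  0.         -1.23735459]
```

Run:
```python
from h import *
a=5.998; k=np.array([.522,-.064])
arm.reach([k[0],k[1],.24],down(a+np.pi/2))
p,q=arm.read_eef_pos(),arm.read_tool_rot()
im=arm.capture("wrist"); d=[(np.round(e["centre"],1).tolist(),round(e["conf"],2)) for e in arm.pinpoint("knob_grip","wrist")]
d2=[(np.round(e["centre"],1).tolist(),round(e["conf"],2)) for e in arm.pinpoint("slide_grip","wrist")]
print(arm.read_t(),p,d,d2,wristproj([[*k,.119],[*k,.13],[.5486,.0267,.088]],p,q).round(1))
cv2.imwrite("pics/w1.png",im[:,:,::-1])
```

```text
3.3 [ 0.52213934 -0.06325868  0.2399946 ] [([262.8, 184.4], 0.64)] [([367.1, 176.8], 0.65)] [[259.9 184.7]
 [259.9 188.5]
 [362.5 175.8]]
```

View pics/w1.png

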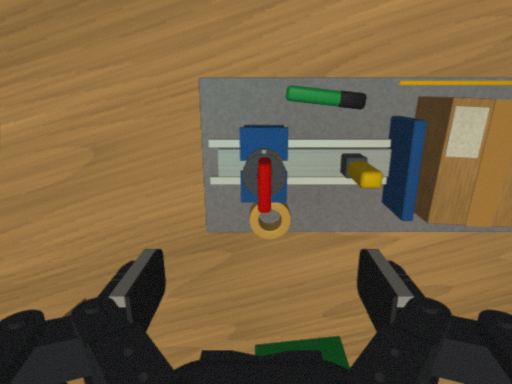

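The wrist view shows the knob upright in the picture at (264,185), the handle at (367,177), and the plate edges aligned with the image. The knob lies about 3 mm further along jig +y than I assumed, so I'll correct for that, then grip and lift.

Run:
```python
from h import *
a=5.998; k=np.array([.523,-.061]); o=down(a+np.pi/2)
arm.movel([*k,.101],feed=.12,frame=o,force_limit=15)
f0=np.array(arm.read_wrist_force()); print("pre",f0.round(1),arm.read_eef_pos())
arm.clamp(60); f=np.array(arm.read_wrist_force()); print("grip",arm.read_opening(),f.round(1),arm.read_finger_force())
p0=np.array(arm.read_eef_pos())
hit=arm.movel([*p0[:2],p0[2]+.037],feed=.012,frame=o,force_limit=20)
p1=np.array(arm.read_eef_pos()); print(hit,p1-p0,np.round(arm.read_wrist_force(),1),arm.read_t())
```

```text
pre [ 0.6 -0.9 -0.7] [ 0.52365465 -0.06109079  0.10172902]
grip 0.009945965350632167 [-0.1  0.7  3.3] 58.75015676021576
True [-0.00029738  0.00010416  0.02705978] [  5.   -0.8 -11.1] 7.4083
```

Run:
```python
from h import *
a=5.998; o=down(a+np.pi/2); p=np.array(arm.read_eef_pos())
for dz in (0,-.001,-.002,-.001,0,.0005,.001):
    arm.movel([*p[:2],p[2]+dz],feed=.01,frame=o); arm.wait(.1)
    f=np.array(arm.read_wrist_force()); print(dz,arm.read_eef_pos()[2]-p[2],f.round(1),arm.read_opening(),np.round(arm.read_moment(),2))
    if f[2]<-28: break
print(arm.read_t())
```

```text
0 -0.00022097387939187807 [  5.1   0.9 -10.8] 0.00964128403345141 [ 0.13 -0.98 -0.02]
-0.001 -0.0010524695731599643 [  4.6   0.4 -10.3] 0.009937547142926707 [ 0.12 -1.08 -0.05]
-0.002 -0.0020118713305656566 [ 3.6  0.3 -9.8] 0.010135752860684993 [ 0.04 -1.03 -0.05]
-0.001 -0.0009473316329905723 [ 4.6  0.1 -9.3] 0.009880662497928247 [-0.06 -1.02 -0.02]
0 -1.6034795667085877e-06 [ 5.  -0.3 -9.9] 0.009690687494143441 [ 0.01 -1.04 -0.04]
0.0005 0.0005008962014980411 [  4.5  -0.  -10.8] 0.010021459009896575 [-0.03 -1.08 -0.04]
0.001 0.0008820026180185458 [  5.5   1.1 -11.6] 0.00998578299953131 [-0.1  -1.15  0.01]
9.9417
```

Run:
```python
from h import *
a=5.998; o=down(a+np.pi/2); p=np.array(arm.read_eef_pos()); print(p)
for i in range(1,10):
    arm.movel([.5233,-.061,p[2]+.001*i],feed=.012,frame=o)
    f=np.array(arm.read_wrist_force()); print(i,arm.read_eef_pos()[2],f.round(1),arm.read_t())
    if f[2]<-18: break
```

```text
[ 0.52280679 -0.06068937  0.12914008]
1 0.12926835505246864 [  5.3   1.  -16.3] 10.1917
2 0.12944469653269375 [  8.1  -0.4 -22.2] 10.4417
```

Run:
```python
from h import *
a=5.998; p=[.523,-.061,.1280]
arm.movel(p,feed=.012,frame=down(a+np.pi/2)); print(arm.read_eef_pos(),np.round(arm.read_wrist_force(),1))
m0=np.array(arm.read_moment()); t=0
while t<1.5:
    t+=.1 if t<.75 else .04
    arm.reach(p,down(a+np.pi/2-t)); arm.wait(.05)
    m=np.array(arm.read_moment())-m0; f=np.array(arm.read_wrist_force())
    print(round(t,2),np.round(arm.read_eef_pos(),4),f.round(1),m.round(2),round(arm.read_t(),1))
    if abs(m[2])>.25 or np.linalg.norm(f)>30: break
```

```text
[ 0.52284247 -0.06080575  0.12800024] [  4.3   1.7 -10.6]
0.1 [ 0.5229 -0.0608  0.1281] [ 4.6  3.5 -9.6] [0.2  0.12 0.04] 11.2
0.2 [ 0.5229 -0.0608  0.1281] [  2.8   1.9 -10.4] [0.34 0.19 0.07] 11.5
0.3 [ 0.5229 -0.0608  0.128 ] [  4.3   3.1 -10.3] [0.45 0.15 0.01] 11.8
0.4 [ 0.523  -0.0607  0.128 ] [ 3.5  3.3 -9.5] [ 0.51  0.21 -0.05] 12.1
0.5 [ 0.523  -0.0607  0.128 ] [ 3.6  3.4 -9.8] [ 0.51  0.15 -0.03] 12.4
0.6 [ 0.523  -0.0606  0.128 ] [  4.2   4.2 -10.2] [ 0.48  0.09 -0.02] 12.7
0.7 [ 0.5231 -0.0607  0.128 ] [  4.2   4.2 -10.3] [ 0.51  0.14 -0.05] 13.0
0.8 [ 0.5231 -0.0606  0.128 ] [  4.    3.9 -10.4] [ 0.56  0.13 -0.01] 13.3
0.84 [ 0.5231 -0.0606  0.128 ] [  5.    4.4 -10.1] [0.6  0.06 0.  ] 13.6
0.88 [ 0.5231 -0.0606  0.128 ] [ 4.4  4.3 -9.1] [ 0.59  0.08 -0.07] 13.9
0.92 [ 0.5231 -0.0606  0.128 ] [ 4.1  3.9 -9.7] [ 0.55  0.06 -0.02] 14.2
0.96 [ 0.5231 -0.0606  0.128 ] [  4.1   3.3 -10.6] [0.56 0.04 0.05] 14.5
1.0 [ 0.5231 -0.0606  0.128 ] [  4.4   3.5 -10.3] [0.56 0.09 0.03] 14.8
1.04 [ 0.5232 -0.0606  0.128 ] [ 5.   4.7 -9.8] [ 0.6   0.05 -0.  ] 15.1
1.08 [ 0.5232 -0.0606  0.128 ] [  3.7   4.3 -10.3] [0.52 0.03 0.02] 15.4
1.12 [ 0.5232 -0.0606  0.128 ] [  4.9   3.2 -10.3] [0.59 0.04 0.03] 15.7
1.16 [ 0.5232 -0.0606  0.128 ] [  5.1   4.2 -10.3] [ 0.57  0.04 -0.01] 16.0
1.2 [ 0.5232 -0.0606  0.128 ] [  5.6   4.8 -10.9] [ 0.58  0.06 -0.03] 16.3
1.24 [ 0.5232 -0.0606  0.128 ] [  4.7   3.7 -10.4] [ 0.59  0.   -0.07] 16.6
1.28 [ 0.5233 -0.0606  0.128 ] [  5.4   4.3 -10.1] [ 0.58 -0.03 -0.04] 16.9
1.32 [ 0.5233 -0.0606  0.128 ] [  3.7   3.6 -10.8] [ 0.66  0.03 -0.02] 17.2
1.36 [ 0.5233 -0.0606  0.128 ] [  4.7   4.6 -10.3] [ 0.63 -0.06  0.08] 17.5
1.4 [ 0.5233 -0.0606  0.128 ] [  5.2   3.  -10.5] [ 0.57 -0.08  0.26] 17.8
```

Run:
```python
from h import *
a=5.998; o=down(a+np.pi/2-1.40)
for z in (.126,.1245,.1235,.1225,.122,.1215,.121,.1205,.120):
    arm.movel([.523,-.061,z],feed=.02,frame=o,force_limit=14); f=np.array(arm.read_wrist_force()); print(z,arm.read_eef_pos()[2],f.round(1),np.round(arm.read_moment()[2],2))
    if f[2]>-3: break
arm.let_go(); p=np.array(arm.read_eef_pos()); print(np.round(arm.read_wrist_force(),1),arm.read_opening())
arm.movel([.523,-.061,.26],feed=.15,frame=o)
p,q=arm.read_eef_pos(),arm.read_tool_rot(); im=arm.capture("wrist"); cv2.imwrite("pics/w2.png",im[:,:,::-1])
for n in ("knob_grip","slide_grip"): print([(np.round(e["centre"],1).tolist(),round(e["conf"],2)) for e in arm.pinpoint(n,"wrist")])
print(p,wristproj([[.523,-.061,.119],[.523,-.061,.140],[.5495,.030,.088]],p,q).round(1),arm.read_t())
```

```text
0.126 0.1261699697273626 [ 3.8  3.2 -9.2] 0.26
0.1245 0.12483885852222892 [ 3.6  6.2 -6.3] 0.3
0.1235 0.12352321323427207 [  5.4   3.6 -10.3] 0.32
0.1225 0.12236135873701195 [ 4.6  3.6 -9.1] 0.29
0.122 0.12195361637971927 [ 4.6  4.3 -6.4] 0.33
0.1215 0.1218262266100758 [ 3.6  4.5 -3.9] 0.29
0.121 0.12164530601266049 [ 3.5  4.3 -2.4] 0.3
[-0.1  0.1 -0.2] 0.08546229334626146
[([263.7, 183.4], 0.94)]
[([282.7, 70.3], 0.62)]
[ 0.52242787 -0.06093188  0.25904987] [[261.7 178.8]
 [261.7 185.2]
 [279.6  68.9]] 21.45
```

View pics/w2.png

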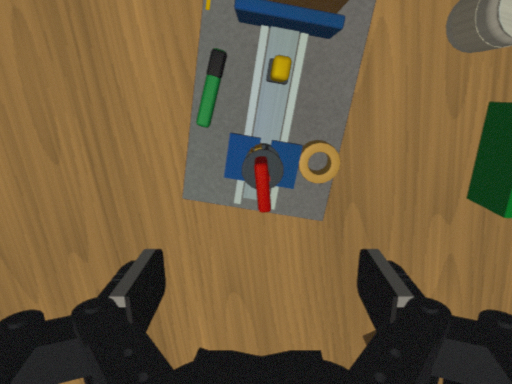

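The knob stands up and turned, with the fingers clear. The handle shows at (282,70). Next I'll grip the handle.

Run:
```python
from h import *
a=5.998; p,q=arm.read_eef_pos(),arm.read_tool_rot()
s=least_squares(lambda v:(wristproj([[*v,.088]],p,q)[0]-[282.7,70.3]),[.55,.03]); print(s.x)
u=np.array([-np.sin(a),np.cos(a)]); h=(s.x+np.array([.5493,.0300]))/2; print(h, (h-[.523,-.061])@u, (h-[.523,-.061])@[u[1],-u[0]])
o=down(a)
arm.reach([*h,.19],o); print(arm.read_joints())
print(arm.movel([*h,.069],feed=.1,frame=o,force_limit=12), np.round(arm.read_wrist_force(),1))
arm.clamp(50); print(arm.read_opening(),np.round(arm.read_wrist_force(),1),arm.read_eef_pos(),arm.read_t())
im=arm.capture("scene")[120:250,190:380]; cv2.imwrite("pics/s3.png",cv2.resize(im[:,:,::-1],None,fx=4,fy=4,interpolation=cv2.INTER_CUBIC))
```

```text
[0.55202247 0.02851697]
[0.55066124 0.02925849] 0.09439498464734883 0.0011510891046877256
[ 5.39109549e-02  2.43744506e-01 -2.37016873e-01  1.09187913e+00
 -4.78705729e-04  1.90817610e+00]
False [-0.5  0.2 -0.6]
0.014899904611200363 [-2.8  1.5  4.7] [0.54992076 0.02949811 0.06920907] 24.0
```

View pics/s3.png

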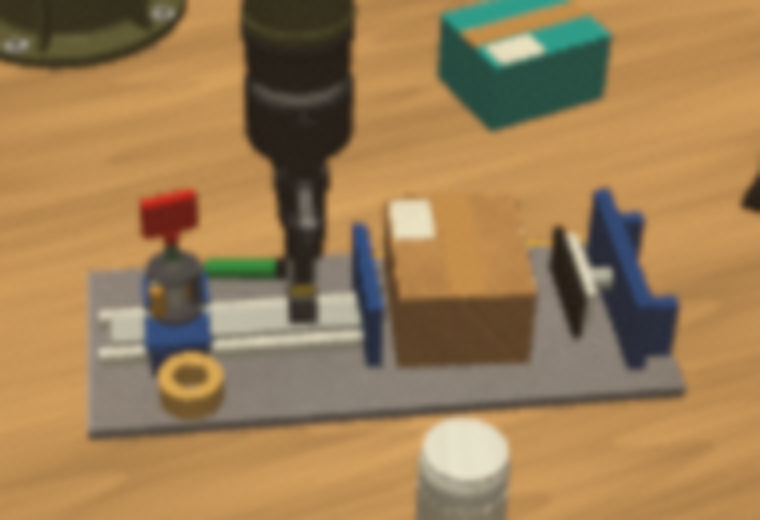

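The plunger is up at crop (170,215), the fingers hold the handle at (300,290), and there are gaps between the pusher, the carton and the pad. Now I'll push.

Run:
```python
from h import *
a=5.998; o=down(a); u=np.array([-np.sin(a),np.cos(a)]); p0=np.array(arm.read_eef_pos()); f0=np.array(arm.read_wrist_force())[:2]@u
s=0; log=[]; 
while s<.076:
    st=.003 if s<.012 or not log else (.0025 if log[-1]<11.5 else .0006)
    s+=st; t=p0[:2]+u*s
    hit=arm.movel([*t,p0[2]],feed=.025 if st>.001 else .008,frame=o,force_limit=22)
    fs=np.mean([np.array(arm.read_wrist_force())[:2]@u for _ in range(4)]); F=-(fs-f0); log.append(F)
    print(round(s*1e3,1),round(float((np.array(arm.read_eef_pos())-p0)[:2]@u)*1e3,1),round(F,1),hit,round(arm.read_t(),1))
    if F>16.5 or hit or arm.read_t()>50: break
```

```text
3.0 1.5 5.8 False 24.3
6.0 4.3 6.7 False 24.6
9.0 7.3 7.5 False 24.9
12.0 10.3 7.5 False 25.1
14.5 12.4 9.0 False 25.4
17.0 14.7 9.0 False 25.6
19.5 17.1 8.9 False 25.9
22.0 19.4 10.5 False 26.1
24.5 21.7 10.4 False 26.4
27.0 24.2 10.5 False 26.6
29.5 26.7 11.1 False 26.9
32.0 29.2 11.2 False 27.1
34.5 31.6 11.0 False 27.4
37.0 34.1 11.1 False 27.6
39.5 36.6 11.2 False 27.9
42.0 39.1 11.0 False 28.1
44.5 41.6 11.1 False 28.4
47.0 43.9 10.6 False 28.6
49.5 45.0 15.5 False 28.9
50.1 45.0 19.1 False 29.1
```

Run:
```python
from h import *
a=5.998; u=np.array([-np.sin(a),np.cos(a)])
print(np.round(arm.read_wrist_force(),1)[:2]@u, arm.read_eef_pos())
im=arm.capture("top"); c=im[140:240,130:300]; c2=arm.capture("scene")[140:240,230:400]
out=np.vstack([cv2.resize(x,(510*3//2,300),interpolation=cv2.INTER_CUBIC) for x in (c,c2)])[:,:,::-1]
out=np.vstack([cv2.resize(x,(500,294),interpolation=cv2.INTER_CUBIC) for x in (c,c2)])[:,:,::-1]
cv2.imwrite("pics/t4.png",out)
```

```text
-18.588699870021404 [0.56250037 0.07274062 0.06922631]
```

View pics/t4.png

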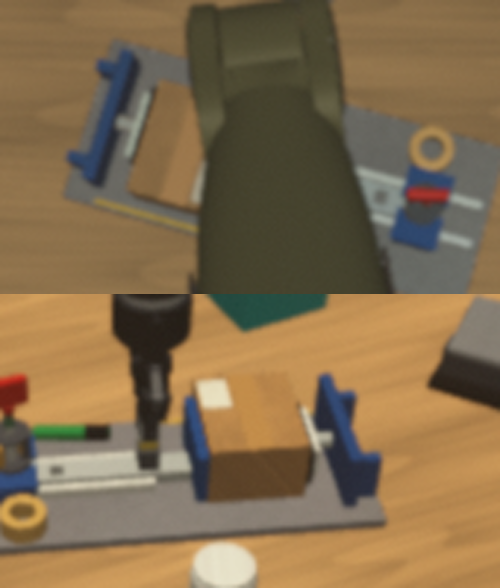

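The carton looks square and touches both the pad and the pusher. I'll ease the arm's push, let go, retreat and check.

Run:
```python
from h import *
a=5.998; o=down(a); u=np.array([-np.sin(a),np.cos(a)]); p=np.array(arm.read_eef_pos()); F=lambda:-np.array(arm.read_wrist_force())[:2]@u
for b in (.005,.004,.003,.002,.001,0,-.001):
    arm.movel([*(np.array([.54992,.0295])+u*(.045+b)),p[2]],feed=.01,frame=o); f=np.mean([F() for _ in range(4)]); print(b,round(f,1),(np.array(arm.read_eef_pos())-p)[:2]@u)
    if f<4: break
arm.let_go(); e=np.array(arm.read_eef_pos())
arm.movel([*e[:2],.2],feed=.12,frame=o); print(np.round(arm.read_wrist_force(),1))
arm.reach([.40,.02,.26],o); arm.wait(.2)
im=arm.capture("top"); print([(np.round(x["centre"]).tolist(),round(x["conf"],2)) for x in arm.pinpoint("carton_mid","top")],arm.read_t())
c=im[140:240,130:300]; c2=arm.capture("scene")[140:240,210:380]
cv2.imwrite("pics/t5.png",np.vstack([cv2.resize(x,(510,300),interpolation=cv2.INTER_CUBIC) for x in (c,c2)])[:,:,::-1])
```

```text
0.005 16.8 2.178538351488431e-05
0.004 14.1 3.8648493624826866e-05
0.003 11.2 1.673967600009437e-05
0.002 6.5 3.689232649604383e-05
0.001 6.4 7.128857841344187e-05
0 1.6 8.044240446749949e-05
[0.  0.2 0.5]
[([192.0, 189.0], 0.96), ([285.0, 114.0], 0.69), ([138.0, 284.0], 0.66), ([225.0, 196.0], 0.65), ([92.0, 206.0], 0.29)] 33.7
```

View pics/t5.png

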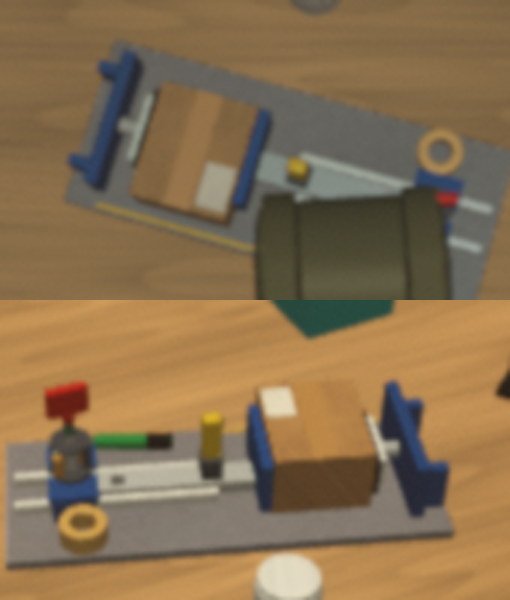

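The carton is flush and square between the pusher and the pad, the plunger is up, and everything is released.

```bash
python3 -c "
from station import arm
print(arm.job_done())"
```

```text
the job is handed in; nothing more can be done
None
```

I handed the job in at about 34 s of robot time: in the last picture the plunger rests up in its notch, the carton sits square between slide and pad, and everything is let go; the verdict was not shown.

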